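# Load the dosing unit's slide and trip a dose

### The arm

A 6-joint arm with a two-finger parallel gripper is mounted at the origin on the work surface. World frame = base frame: x ahead of the robot, y to its left, z up, the work surface at z = 0. Lengths are in m, angles in degrees, forces in N, time in s.
With the tool pointing down it reaches from about 0.25 to 0.725 m from the base axis. Payload 9.7 kg.
Tool frame: the origin (TCP) lies midway between the tips of the shut fingers; the grasp point (between the pads) lies 19 mm behind it; z points along the fingers, y is the line along which they close (so a half turn about z gives the same grasp; the last joint's range is limited). The gripper opens to 85 mm and grips with 20 to 120 N. Pads are 22 mm wide; open, the fingers measure 114 mm over their backs; the gripper's body (76 mm by 85 mm) begins 54 mm behind the grasp point. The pads swing forward as they close: fully open they stand 13 mm farther back than shut.
Start: joints at [70.073, 4.979, 10.078, 95.1, 0, 90], TCP at [0.187, 0.517, 0.231] pointing down, gripper open.
Joint ranges: [-179.16, 179.16], [-48.56, 103.87], [-65.8, 70.77], [-126.05, 130.52], [-82.76, 87.17], [-180, 180]. Speed limits (degrees/s): [127.2, 127.2, 147.25, 180, 180, 180].

### API

Orientations are given as [roll, pitch, yaw] about the fixed x, y, z axes, in that order (R = Rz(yaw) Ry(pitch) Rx(roll)).
In Python, from workcell import readout, imaging, bot, spotter gives the robot as it stands.
- The arm moves only by the shell command python3 -m jog 'ROWS' [FORCE]. ROWS is JSON, a list of rows, each an object with "rotation": the turn, a rotation vector about the world's x, y, z in degrees, a list of three; "translation": the shift along the world's x, y, z in mm, a list of three; "grip": the finger opening in mm, from 0 to 85.4. In form: [{"rotation": [wx, wy, wz], "translation": [dx, dy, dz], "grip": grip}, ...]. A call has 1 to 20 rows; each row is the pose to reach, as a shift and turn from the pose commanded when the call began; what a row does not reach only later rows make up. A row lasts 1/10 s, in which the tool goes at most 50 mm and 8.59 degrees, less where a joint would pass 70% of its speed; a pose out of reach is approached as far as the arm can. A call with a gripper value outside its range is refused whole. The fingers move at their own pace and stop on an object; FORCE is the grip in N (left out, the last holds). Time passes only in rows, so rows that repeat a pose let the fingers close. It gives the time, the measured TCP pose, the force, the opening and the grip force at its end, in the units of the state.
- readout.get_obs(): the state, without advancing time (a new reading comes with each control period).
- imaging.camera(name): name is "scene" or "top" or "wrist"; returns (picture, depth): 480x640x3 uint8, red, green, blue; 480x640 float32, m along the optical axis (not along the pixel's ray), 0 where there is no reading.
- imaging.camera_info(name): a dict with "vertical_fov" (degrees; the focal length in pixels is half the picture's height over the tangent of half this angle, whatever the lens; pixels are square), "cx", "cy" (the principal point, pixels), "k1" (the pictures are not rectified: a ray, as slopes to the right and down, at radius r is drawn at 1 + k1 r^2 times it, then the intrinsics apply), "extrinsics" (4x4, takes a point from camera to world coordinates); the wrist camera has in their place "tool_from_camera" (4x4, takes a point from camera to tool coordinates, whose origin is the TCP and whose axes are the flange's). Camera axes: x right, y down, z forward; pixel columns grow to the right and rows downward; lengths in m; the calibration is good to about 2 mm. A picture is of the moment at which its call begins: read the wrist's pose just before it. camera_info takes no time and is no camera call.
- bot.job_done(): hands the job in; it is judged then, once.
Trained networks look in the newest picture that a camera, given by its name, has taken for a name from the list of things; names that differ only in an ending like _2 or _b are one class to them, and where a whole thing is asked for, a point or a joint stands for the part that bears it (a point fixed in the world has none). Each returns a list of dicts, best first, with "confidence" (0 to 1); they miss things now and then, are a little off and sometimes report something else, mostly with a low value. They report only what shows in the picture. A call takes as long as a camera call. They do not tell look-alikes from the thing itself.
- spotter.spot_in(camera, target): "box" ([centre column, centre row, width, height] in pixels, round what is visible of it).
- spotter.mark_of(camera, target): "uv" ([column, row] in pixels: a listed point, or the origin of a listed thing).
The state is a dict: "time": time; "q": joint angles; "qd": joint speeds; "joint_efforts": joint torques, N m; "ee_pos": TCP position; "tcp_rot": TCP orientation; "wrist_force": force on the tool from outside, world axes, zero at the start; "torque": the same for the moment, N m; "opening": finger opening in m; "grasp_force": force on a finger pad.
Only numpy, scipy, OpenCV 4.12 (cv2) and the standard library are available. Lean on these libraries where they do the work, as an engineer would, in place of code of your own. Each camera call takes 0.05 s, during which the arm holds its last target. There are 200 camera calls.

### The job

Load the washers' dosing unit: lay the white round detergent block flat and fully down in the round cavity of the grey slide, and the blue square block likewise in the square cavity, in either order. With both seated, push the slide (it has a red lip for that) fully home into the unit, then press the yellow plunger on top fully down through its stroke and let it come back up. Do not press the plunger before the slide is home, and leave the green hexagonal block and the other things on the table where they are.

Things in the scene. Friction and masses are not known exactly. Their poses are not given: they have to be found in the camera images.
- dosing_unit: Fixed stainless housing: x -70 to +80 mm, y +-110 mm in its frame, 102 mm high, on a dark base plate reaching 260 mm ahead (-x). Origin on the table top under the housing. x = direction in which the slide is pushed in; the mouth faces -x, 196 mm wide, lintel underside 72 mm above the table (an unseated block jams there). Place and yaw vary.
- slide (a joint): Loader slide, m: 0 = fully out, 0.14 = home against its stop; starts 0 to 0.025. Moves along the unit's +x with about 3 N of friction, no spring. A grey plate 130 (x) x 180 (y) x 22 mm, top 38 mm above the table, with two blind cavities side by side 14 mm deep, clear of the housing when out, and an upright red lip at its near (-x) end.
- round_cavity (a point): Centre of the floor of the round cavity (69 mm diameter, 14 mm deep, 2 mm chamfer at the mouth), 24 mm above the table. Moves with the slide. Axes as the dosing unit's. At the start it lies 75 to 100 mm ahead of the housing's front face.
- square_cavity (a point): Centre of the floor of the square cavity (63 x 63 mm, sides along the dosing unit's x and y, 14 mm deep, 2 mm chamfer), 24 mm above the table, 86 mm to the -y side of the round cavity. Moves with the slide. Axes as the dosing unit's.
- push_lip (a point): Middle of the top edge of the outer (-x) face of the red lip: upright plate 10 mm thick, 140 mm wide (y), from 16 to 73 mm above the table, on the slide, 83 mm to the -x side of the cavity centres. Push this face along the dosing unit's +x. When home it stands 43 mm ahead of the housing.
- plunger (a joint): Yellow sprung plunger on top of the housing, m: 0 = up, grows as it is pressed down, 0.014 = fully down (about 6 N there). It springs back up by itself.
- plunger_top (a point): Centre of the top face of the plunger (48 mm diameter), on the roof of the dosing unit; its travel is straight down, 14 mm. 132 mm above the table when up; its black base (64 mm diameter) stays 4 mm lower than the pressed plunger.
- round_block: White detergent block, a disc of 66 mm diameter and 40 mm height, 0.2 kg (varies), lying flat on the table. Origin at the centre of its underside, z up. Seated, its top 26 mm stand above the slide's plate.
- square_block: Blue detergent block, 60 x 60 x 40 mm, 0.2 kg (varies), lying flat on the table. Origin at the centre of its underside, x and y along its sides, z up. Seated, its top 26 mm stand above the slide's plate.
- hex_block: Green hexagonal block, 60 mm across flats, 40 mm high; fits neither cavity; bystander. Origin at the centre of its underside. It, the round and the square block swap places from start to start.
- detergent_bottle: Orange bottle, 84 mm diameter, 210 mm high; bystander. Origin under its centre.
- softener_bottle: Blue bottle, 72 mm diameter, 190 mm high; bystander. Origin under its centre.
- spray_can: Green can, 60 mm diameter, 170 mm high; bystander. Origin under its centre.
- carton: Orange carton, 70 x 160 x 130 mm high; bystander. Origin under its centre.
- mug: White mug, 80 mm diameter, 90 mm high, handle at its +y; bystander. Origin under its centre.
- brush: Hand brush lying flat, 180 mm long along its x; bystander.
There are look-alikes about, which are no part of the job. Leave any brown or pink look-alike of the round_block alone.

How it is judged (in metres and radians):
On the way, in this order (a step that is already met when the one before it is completed fails the run):
1. both blocks seated in their cavities, slide still out (z of round_block in the frame of round_cavity below 0.004 m and horizontal distance between round_block and round_cavity below 0.005 m and angle between each of round_block, square_block's own z axis and vertical below 0.08 rad and z of square_block in the frame of square_cavity below 0.004 m and horizontal distance between square_block and square_cavity below 0.005 m and value of joint slide below 0.07 m), for 0.1 s.
2. slide fully home with both blocks seated (z of round_block in the frame of round_cavity below 0.004 m and horizontal distance between round_block and round_cavity below 0.005 m and angle between each of round_block, square_block's own z axis and vertical below 0.08 rad and z of square_block in the frame of square_cavity below 0.004 m and horizontal distance between square_block and square_cavity below 0.005 m and value of joint slide above 0.134 m), for 0.1 s.
3. plunger pressed fully down, slide home (value of joint slide above 0.134 m and value of joint plunger above 0.0125 m), for 0.05 s.
At the end, for the whole second after the job is handed in: Both blocks lie flat at rest in their matching cavities (underside within 4 mm of the floor, centre within 5 mm, tilt under 0.08 rad), the slide is home (within 6 mm of its stop), the plunger has been pressed to within 1.5 mm of full stroke after that and is back up (within 2 mm) (all of step 2 and value of joint plunger below 0.002 m and linear speed of each of round_block, square_block below 0.02 m/s); the robot touches nothing.
It fails at once if plunger pressed (over 7 mm) before the slide is home (value of joint plunger above 0.007 m and value of joint slide below 0.13 m).
It fails at once if a bystander moved more than 30 mm (distance of any of hex_block, detergent_bottle, softener_bottle, spray_can, carton, mug, brush from where it was at the start of the episode above 0.03 m).
It also fails if it takes over 72 s, if anything falls off the work surface, if the arm or the gripper's body presses on something with over 40 N, if the wrist force passes 120 N, or if a joint passes its speed limit or range.

## Working session

There is one attempt and no reset: what is moved stays moved. The work goes in short steps, Python scripts to look and compute and a shell command to move; the robot and the scene stay as the last step left them, time stands still between calls to the robot, and variables do not carry over. Pictures are saved under pics/ and viewed, at most 10 in all, crops included, and the job is handed in when it is done.

```bash
mkdir -p pics; cat > h.py <<'E'
import numpy as np, cv2
from workcell import readout, imaging, bot, spotter
def K(i):
    f=240/np.tan(np.radians(i["vertical_fov"])/2); return f
def rays(i,uv):
    uv=np.atleast_2d(np.array(uv,float)); f=K(i); d=(uv-[i["cx"],i["cy"]])/f
    s=d.copy()
    for _ in range(20): s=d/(1+i["k1"]*(s**2).sum(1,keepdims=True))
    return np.c_[s,np.ones(len(s))]
def ext(n):
    i=imaging.camera_info(n)
    if n!="wrist": return i,np.array(i["extrinsics"])
    from scipy.spatial.transform import Rotation as R
    o=readout.get_obs(); T=np.eye(4); T[:3,:3]=R.from_euler('xyz',o["tcp_rot"],degrees=True).as_matrix(); T[:3,3]=o["ee_pos"]
    return i,T@np.array(i["tool_from_camera"])
def atz(i,T,uv,z):
    d=rays(i,uv)@T[:3,:3].T; o=T[:3,3]; return o+d*((z-o[2])/d[:,2])[:,None]
def cloud(i,T,D):
    v,u=np.mgrid[:480,:640]; r=rays(i,np.c_[u.ravel(),v.ravel()])
    return ((r*D.reshape(-1,1))@T[:3,:3].T+T[:3,3]).reshape(480,640,3)
def save(n,p): cv2.imwrite("pics/"+n,p[:,:,::-1])
E
python3 - <<'E'
from h import *
print(readout.get_obs())
for n in ("top","scene"):
    i,T=ext(n); p,D=imaging.camera(n); save(n+".png",p); np.savez(n+".npz",p=p,D=D)
    C=cloud(i,T,D)
    print(n,T[:3,3].round(3),i["cx"],i["cy"],i["k1"],K(i))
    for t in ["round_block","square_block","hex_block","brush"]:
        for b in spotter.spot_in(n,t)[:3]:
            u,v=map(int,b["box"][:2]); print(t,b, C[v,u].round(3))
    for t,z in [("round_cavity",.024),("square_cavity",.024),("push_lip",.073),("plunger_top",.132),("dosing_unit",0)]:
        for b in spotter.mark_of(n,t)[:2]: print(t,b["confidence"],np.round(b["uv"]),atz(i,T,b["uv"],z).round(4))
E
```

```text
{'time': 0.0, 'q': array([ 7.00751210e+01,  5.01109348e+00,  1.00342927e+01,  9.50978967e+01,
       -8.40411260e-05,  8.99990111e+01]), 'qd': array([ 0.00345853,  0.06678942,  0.1836841 , -0.0608023 ,  0.07798028,
        0.07358472]), 'joint_efforts': array([-5.11631370e-04, -5.20392752e+01,  4.64803147e+01,  1.63529674e-02,
       -6.57482474e-05, -6.38039893e-06]), 'ee_pos': array([0.18735941, 0.51687208, 0.23058167]), 'tcp_rot': array([-1.79925302e+02,  8.27518681e-05,  1.60076110e+02]), 'wrist_force': array([0.16657558, 0.57974342, 0.05902382]), 'torque': array([ 0.01999535, -0.00750488,  0.03940963]), 'grasp_force': 0.0, 'opening': 0.08504256120453653}
top [0.32  0.032 1.304] 318.67613129792295 238.2061578640613 0.0070471096218692715 517.2067014288937
round_block {'box': [408.1, 275.4, 29.9, 26.1], 'confidence': 0.9} [ 0.469 -0.165  0.04 ]
round_block {'box': [432.4, 325.2, 30.4, 26.9], 'confidence': 0.75} [ 0.348 -0.218  0.045]
round_block {'box': [381.8, 225.2, 29.5, 26.1], 'confidence': 0.73} [ 0.595 -0.102  0.035]
square_block {'box': [480.9, 261.2, 33.9, 27.5], 'confidenc
[... 958 characters left out ...]
und_block {'box': [219.7, 233.6, 22.6, 25.0], 'confidence': 0.72} [ 0.37  -0.231  0.038]
square_block {'box': [183.0, 279.9, 31.4, 31.6], 'confidence': 0.73} [ 0.537 -0.349  0.038]
hex_block {'box': [241.7, 294.9, 24.8, 30.9], 'confidence': 0.78} [ 0.64  -0.221  0.038]
round_cavity 0.66 [375. 239.] [[0.5234 0.173  0.024 ]]
square_cavity 0.86 [350. 243.] [[0.5155 0.1023 0.024 ]]
square_cavity 0.49 [393. 242.] [[0.5491 0.215  0.024 ]]
push_lip 0.58 [348. 209.] [[0.4274 0.1279 0.073 ]]
plunger_top 0.73 [392. 240.] [[0.6755 0.1509 0.132 ]]
plunger_top 0.41 [376. 236.] [[0.646  0.1229 0.132 ]]
dosing_unit 0.87 [392. 286.] [[0.6933 0.1519 0.    ]]
dosing_unit 0.65 [486. 239.] [[0.595 0.479 0.   ]]
```

View pics/top.png

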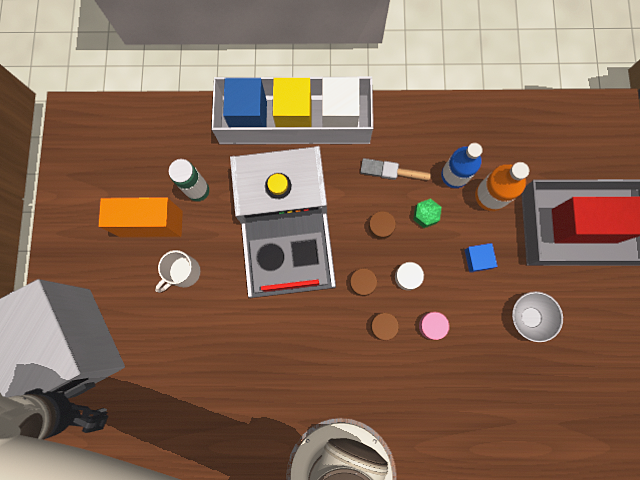

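View pics/scene.png

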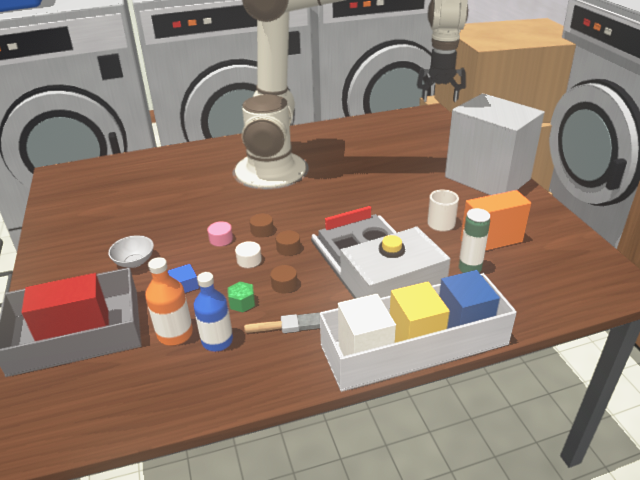

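The top view shows the white round block at (409,276), the blue square at (482,258), hex at (428,212), brown and pink discs to leave alone. The cavities are at (270,257) and (304,253), the red lip at about (290,286) and the plunger at (278,185). The scene view agrees with this.

```bash
cat > seg.py <<'E'
from h import *
def blob(m,near,r=40):
    n,l,s,c=cv2.connectedComponentsWithStats(m.astype(np.uint8))
    k=min((k for k in range(1,n) if s[k,4]>40),key=lambda k:np.hypot(*(c[k]-near))); return l==k
def measure(n,p,C,i,T,seeds,zs):
    pass
E
python3 - <<'E'
from seg import *
for n,s in (("top",dict(w=(409,276),b=(482,258),y=(278,185),r=(290,286))),("scene",dict(w=(248,254),b=(183,279),y=(392,243),r=(348,218)))):
    i,T=ext(n); d=np.load(n+".npz"); p,D=d["p"],d["D"]; C=cloud(i,T,D)
    h=cv2.cvtColor(p,cv2.COLOR_RGB2HSV); H,S,V=[h[...,k].astype(int) for k in range(3)]
    ms=dict(w=(S<60)&(V>150),b=(H>100)&(H<125)&(S>100),y=(H>20)&(H<35)&(S>150)&(V>100),r=((H<6)|(H>174))&(S>150)&(V>100))
    z=dict(w=.04,b=.04,y=.132,r=.073)
    for k in ms:
        m=blob(ms[k],s[k]); 
        top=m&(abs(C[...,2]-z[k])<.012) if k!='y' else m
        v,u=np.nonzero(m); P=atz(i,T,np.c_[u,v],z[k])[:,:2]
        v2,u2=np.nonzero(top); 
        P=C[top][:,:2]; r=cv2.minAreaRect(P.astype(np.float32)*1000)
        rp=cv2.minAreaRect((atz(i,T,np.c_[u,v],z[k])[:,:2]*1000).astype(np.float32))
        print(n,k,m.sum(),top.sum(),"medz",np.median(C[m][:,2]).round(4),"depthrect",np.round(r[0]),np.round(r[1]),round(r[2],1),"planerect",np.round(rp[0],1),np.round(rp[1],1),round(rp[2],1))
    # cavities: depth points near expected z
    m=(C[...,2]>.015)&(C[...,2]<.030)&(abs(C[...,0]-.52)<.06)&(abs(C[...,1]-.13)<.11)
    nn,l,st,c=cv2.connectedComponentsWithStats(m.astype(np.uint8))
    for k in range(1,nn):
        if st[k,4]>60:
            r=cv2.minAreaRect((C[l==k][:,:2]*1000).astype(np.float32)); print("cav",st[k,4],np.round(r[0]),np.round(r[1]),round(r[2],1),C[l==k].mean(0).round(4))
    dark=(V<60)&(abs(C[...,0]-.52)<.07)&(abs(C[...,1]-.13)<.11); 
    nn,l,st,c=cv2.connectedComponentsWithStats(dark.astype(np.uint8))
    for k in range(1,nn):
        if st[k,4]>60:
            v,u=np.nonzero(l==k); r=cv2.minAreaRect((atz(i,T,np.c_[u,v],.03)[:,:2]*1000).astype(np.float32)); print("dark",st[k,4],np.round(r[0]),np.round(r[1]),round(r[2],1),atz(i,T,c[k],.03).round(4))
E
```

```text
top w 583 557 medz 0.0394 depthrect [ 468. -170.] [64. 62.] 88.7 planerect [ 468.7 -169.8] [63.5 64.2] 88.5
top b 711 612 medz 0.0391 depthrect [ 514. -348.] [60. 62.] 9.5 planerect [ 513.1 -343.4] [61.9 70.5] 9.1
top y 341 341 medz 0.1316 depthrect [509. 107.] [405.  47.] 14.8 planerect [673.4 150.1] [50.5 46.4] 26.4
top r 304 247 medz 0.0716 depthrect [442. 123.] [ 10. 137.] 6.8 planerect [439.7 122.4] [ 14.1 137.4] 7.0
cav 158 [519. 234.] [118.  15.] 5.6 [0.5091 0.2339 0.0221]
cav 208 [520.  33.] [120.  18.] 7.1 [0.5189 0.0303 0.0219]
cav 611 [525.  90.] [62. 64.] 7.2 [0.5255 0.0903 0.0244]
cav 565 [515. 176.] [66. 67.] 90.0 [0.5153 0.1765 0.0245]
dark 561 [526.  89.] [60. 60.] 6.8 [[0.5253 0.0891 0.03  ]]
dark 536 [515. 174.] [64. 64.] 27.0 [[0.5151 0.1745 0.03  ]]
scene w 568 367 medz 0.0381 depthrect [ 472. -172.] [65. 67.] 70.9 planerect [ 492.5 -172.4] [ 66.1 113.7] 85.1
scene b 480 366 medz 0.0393 depthrect [ 517. -349.] [65. 60.] 8.9 planerect [ 537.9 -344.6] [103.9  58.4] 11.4Traceback (most recent call last):
  File "<stdin>", line 8, in <module>
  File "seg.py", line 4, in blob
    k=min((k for k in range(1,n) if s[k,4]>40),key=lambda k:np.hypot(*(c[k]-near))); return l==k
ValueError: min() iterable argument is empty
```

```bash
python3 -m jog '[{"rotation":[0,0,-63],"translation":[281,-687,-50],"grip":85},{"rotation":[0,0,-63],"translation":[281,-687,-50],"grip":85},{"rotation":[0,0,-63],"translation":[281,-687,-50],"grip":85},{"rotation":[0,0,-63],"translation":[281,-687,-50],"grip":85},{"rotation":[0,0,-63],"translation":[281,-687,-50],"grip":85},{"rotation":[0,0,-63],"translation":[281,-687,-50],"grip":85},{"rotation":[0,0,-63],"translation":[281,-687,-50],"grip":85},{"rotation":[0,0,-63],"translation":[281,-687,-50],"grip":85},{"rotation":[0,0,-63],"translation":[281,-687,-50],"grip":85},{"rotation":[0,0,-63],"translation":[281,-687,-50],"grip":85},{"rotation":[0,0,-63],"translation":[281,-687,-50],"grip":85},{"rotation":[0,0,-63],"translation":[281,-687,-50],"grip":85},{"rotation":[0,0,-63],"translation":[281,-687,-50],"grip":85},{"rotation":[0,0,-63],"translation":[281,-687,-50],"grip":85},{"rotation":[0,0,-63],"translation":[281,-687,-50],"grip":85},{"rotation":[0,0,-63],"translation":[281,-687,-50],"grip":85},{"rotation":[0,0,-63],"translation":[281,-687,-50],"grip":85},{"rotation":[0,0,-63],"translation":[281,-687,-50],"grip":85},{"rotation":[0,0,-63],"translation":[281,-687,-50],"grip":85}]' 40
cat > wr.py <<'E'
from seg import *
import sys
i,T=ext("wrist"); p,D=imaging.camera("wrist"); save(sys.argv[1],p); C=cloud(i,T,D)
h=cv2.cvtColor(p,cv2.COLOR_RGB2HSV); H,S,V=[h[...,k].astype(int) for k in range(3)]
near=(C[...,2]>.03)&(C[...,2]<.075)&(D>.05)
ms=dict(white=(S<50)&(V>150)&near,blue=(H>100)&(H<125)&(S>100)&near)
o=readout.get_obs(); print(o["ee_pos"].round(4),o["tcp_rot"].round(2),o["q"].round(1),o["opening"].round(4))
for k,m in ms.items():
    n,l,s,c=cv2.connectedComponentsWithStats(m.astype(np.uint8))
    for j in range(1,n):
        if s[j,4]>1000:
            Q=C[l==j]; z=np.median(Q[:,2]); v,u=np.nonzero(l==j); ok=abs(Q[:,2]-z)<.006
            P=atz(i,T,np.c_[u,v],z)[ok]; r=cv2.minAreaRect((P[:,:2]*1000).astype(np.float32)); print(k,s[j],"z",z.round(4),"rect",np.round(r[0],1),np.round(r[1],1),round(r[2],1),"mean",(P.mean(0)*1000).round(1))
E
python3 wr.py w1.png
```

```text
time: 2.9
ee_pos: [0.4684, -0.1689, 0.1818]
tcp_rot: [180.0, 0.0, 97.2]
wrist_force: [-0.1, 0.6, -0.2]
opening: 0.0849
grasp_force: 0.0Traceback (most recent call last):
  File "wr.py", line 7, in <module>
    o=readout.get_obs(); print(o["ee_pos"].round(4),o["tcp_rot"].round(2),o["q"].round(1),o["opening"].round(4))
                                                                                          ^^^^^^^^^^^^^^^^^^
AttributeError: 'float' object has no attribute 'round'
```

View pics/w1.png

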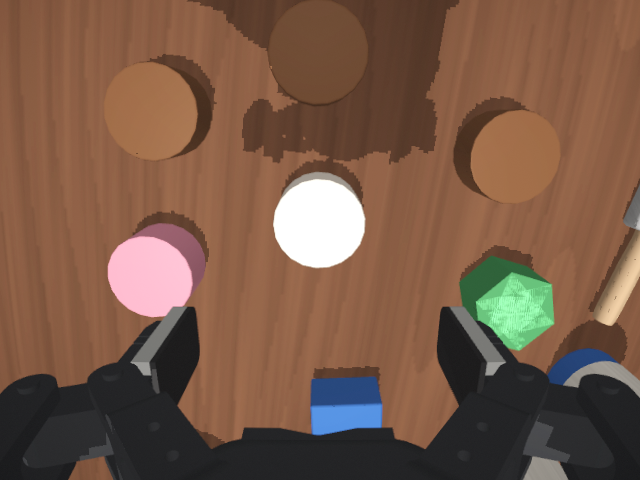

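The wrist view shows the white block centred at (320,222), with the pink, brown and hex pieces clear of the fingers.

```bash
sed -i 's/,o\["opening"\].round(4)/,o["opening"]/' wr.py; python3 wr.py w2.png
```

```text
[ 0.4684 -0.169   0.1818] [1.7995e+02 2.0000e-02 9.7160e+01] [-19.8  -2.9  -3.4  89.4   0.   63. ] 0.08505331767851698
white [ 273  177   92   90 6473] z 0.0398 rect [ 468.6 -168.8] [64.9 64.9] 51.8 mean [ 468.6 -168.    39.8]
blue [ 311  396   71   39 2303] z 0.0396 rect [ 512.  -330.9] [59.1 34.9] 10.2 mean [ 511.  -329.9   39.6]
```

```bash
python3 -m jog '[{"rotation":[0,0,0],"translation":[0,0,-50],"grip":85},{"rotation":[0,0,0],"translation":[0,0,-100],"grip":85},{"rotation":[0,0,0],"translation":[0,0,-140],"grip":85},{"rotation":[0,0,0],"translation":[0,0,-160],"grip":85},{"rotation":[0,0,0],"translation":[0,0,-173],"grip":85},{"rotation":[0,0,0],"translation":[0,0,-173],"grip":85},{"rotation":[0,0,0],"translation":[0,0,-173],"grip":60},{"rotation":[0,0,0],"translation":[0,0,-173],"grip":55},{"rotation":[0,0,0],"translation":[0,0,-173],"grip":55},{"rotation":[0,0,0],"translation":[0,0,-173],"grip":55},{"rotation":[0,0,0],"translation":[0,0,-173],"grip":55},{"rotation":[0,0,0],"translation":[0,0,-173],"grip":55},{"rotation":[0,0,0],"translation":[0,0,-173],"grip":55}]' 40
```

```text
time: 4.3
ee_pos: [0.4696, -0.1702, 0.0102]
tcp_rot: [179.8, 0.1, 97.1]
wrist_force: [-1.7, 2.3, 6.4]
opening: 0.0649
grasp_force: 45.3
```

```bash
python3 -m jog '[{"rotation":[0,0,0],"translation":[0,0,40],"grip":55},{"rotation":[0,0,0],"translation":[0,0,85],"grip":55},{"rotation":[0,0,0],"translation":[10,40,100],"grip":55},{"rotation":[0,0,0],"translation":[46,345,100],"grip":55},{"rotation":[0,0,0],"translation":[46,345,100],"grip":55},{"rotation":[0,0,0],"translation":[46,345,100],"grip":55},{"rotation":[0,0,0],"translation":[46,345,100],"grip":55},{"rotation":[0,0,0],"translation":[46,345,100],"grip":55},{"rotation":[0,0,0],"translation":[46,345,100],"grip":55},{"rotation":[0,0,0],"translation":[46,345,100],"grip":55},{"rotation":[0,0,0],"translation":[46,345,100],"grip":55},{"rotation":[0,0,0],"translation":[46,345,100],"grip":55},{"rotation":[0,0,0],"translation":[46,345,100],"grip":55}]'
cat > wc.py <<'E'
from seg import *
import sys
i,T=ext("wrist"); p,D=imaging.camera("wrist"); save(sys.argv[1],p); C=cloud(i,T,D); np.savez("w.npz",p=p,D=D)
o=readout.get_obs(); print(o["ee_pos"].round(4),o["tcp_rot"].round(2),o["wrist_force"].round(1))
h=cv2.cvtColor(p,cv2.COLOR_RGB2HSV); H,S,V=[h[...,k].astype(int) for k in range(3)]
for nm,m in (("floor",(abs(C[...,2]-.024)<.005)&(D>0)),("dark",(V<70)&(C[...,2]<.042)&(D>.05)),("white",(S<50)&(V>120)&(C[...,2]>.055)&(D>.05))):
    n,l,s,c=cv2.connectedComponentsWithStats(m.astype(np.uint8))
    for j in range(1,n):
        if s[j,4]>800:
            Q=C[l==j]; v,u=np.nonzero(l==j); z=np.median(Q[:,2]) if nm!="dark" else .03
            P=atz(i,T,np.c_[u,v],z)*1000; r=cv2.minAreaRect(P[:,:2].astype(np.float32)); print(nm,s[j],"z",np.median(Q[:,2]).round(4),np.round(r[0],1),np.round(r[1],1),round(r[2],1))
E
python3 wc.py w3.png
```

```text
time: 5.6
ee_pos: [0.5146, 0.1738, 0.1086]
tcp_rot: [180.0, 0.0, 97.0]
wrist_force: [1.0, -0.6, -3.0]
opening: 0.0649
grasp_force: 46.4
[0.5146 0.1737 0.1086] [1.7999e+02 1.0000e-02 9.6970e+01] [-0.8  0.1 -2. ]
floor [ 154  129  351   23 5426] z 0.024 [513.  235.2] [190.2  11.9] 7.4
floor [ 259  190  122   61 3692] z 0.0245 [513.6 190.6] [69.7 33.9] 5.4
dark [ 265  191  114   56 3389] z 0.0245 [514.9 194.2] [63.6 28.2] 1.2
white [  547   135    93   259 16973] z 0.102 [630.2 200.1] [ 42.2 112.3] 7.1
white [  215   225   206   210 33237] z 0.138 [514.4 180.2] [72.4 64.7] 85.4
```

View pics/w3.png

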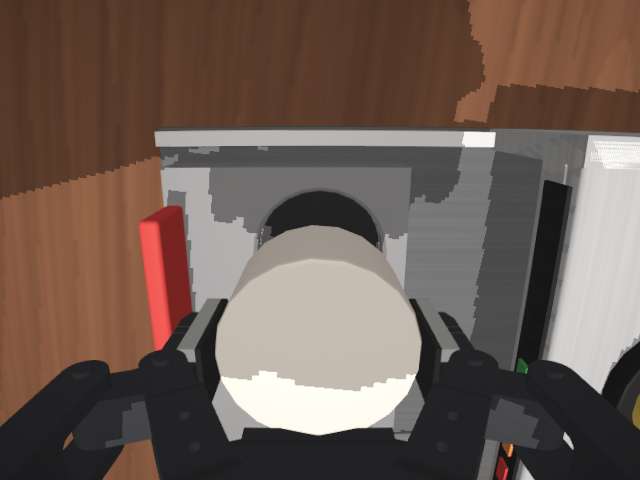

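The view shows the round cavity's far arc at (320,195), with the held white block in front of it. I'll fit circles to both.

```bash
python3 - <<'E'
from seg import *
from scipy.optimize import least_squares
i,T=ext("wrist"); d=np.load("w.npz"); p,D=d["p"],d["D"]; C=cloud(i,T,D)
h=cv2.cvtColor(p,cv2.COLOR_RGB2HSV)
def arc(m,z,r,name,lim=999):
    u=np.arange(640)[m.any(0)]; v=m.argmax(0)[m.any(0)]
    ok=v<lim; P=atz(i,T,np.c_[u,v-.5][ok],z)[:,:2]*1000
    P=P[5:-5]
    f=least_squares(lambda c:np.hypot(*(P-c).T)-r,P.mean(0)-[0,20],loss='soft_l1'); print(name,f.x.round(1),"rms",np.sqrt((f.fun**2).mean()).round(2),len(P))
n,l,s,c=cv2.connectedComponentsWithStats(((abs(C[...,2]-.024)<.005)&(D>0)).astype(np.uint8))
arc(l==l[215,320],.0245,34.5,"floor",225)
m=(C[...,2]>.13)&(C[...,2]<.145)&(D>.05); m[:,:225]=0; m[:,412:]=0
arc(m,.1386,33,"block")
E
```

```text
floor [515.1 173.1] rms 0.29 102
block [513.7 176.3] rms 0.44 177
```

```bash
python3 - <<'E'
from seg import *
from scipy.optimize import least_squares
i,T=ext("wrist"); d=np.load("w.npz"); p,D=d["p"],d["D"]; C=cloud(i,T,D)
for zl in (.134,.136,.1372):
    m=(C[...,2]>zl)&(C[...,2]<.145)&(D>.05); m[:,:225]=0; m[:,412:]=0
    u=np.arange(640)[m.any(0)]; v=m.argmax(0)[m.any(0)]; ok=v<330
    P=atz(i,T,np.c_[u,v-.5][ok],.1386)[:,:2]*1000
    f=least_squares(lambda c:np.hypot(*(P-c).T)-33,P.mean(0)-[0,20],loss='soft_l1'); print(zl,f.x.round(1),len(P))
m=C[(C[...,2]>.13)&(C[...,2]<.145)&(D>.05)][:,2];print(np.percentile(m,[10,50,90]).round(4))
E
```

```text
0.134 [513.9 175.2] 187
0.136 [513.9 174.6] 187
0.1372 [513.9 174. ] 187
[0.1371 0.1381 0.139 ]
```

```bash
python3 -m jog '[{"rotation":[0,0,0],"translation":[1,-1,-30],"grip":55},{"rotation":[0,0,0],"translation":[1,-1,-52],"grip":55},{"rotation":[0,0,0],"translation":[1,-1,-58],"grip":55},{"rotation":[0,0,0],"translation":[1,-1,-63],"grip":55},{"rotation":[0,0,0],"translation":[1,-1,-68],"grip":55},{"rotation":[0,0,0],"translation":[1,-1,-72],"grip":55},{"rotation":[0,0,0],"translation":[1,-1,-73],"grip":55},{"rotation":[0,0,0],"translation":[1,-1,-73],"grip":55}]'
```

```text
time: 6.45
ee_pos: [0.516, 0.1743, 0.0358]
tcp_rot: [179.9, -0.0, 97.1]
wrist_force: [2.6, 3.1, -1.6]
opening: 0.0648
grasp_force: 47.1
```

```bash
python3 -m jog '[{"rotation":[0,0,0],"translation":[0,0,0],"grip":85},{"rotation":[0,0,0],"translation":[0,0,0],"grip":85},{"rotation":[0,0,0],"translation":[0,0,0],"grip":85},{"rotation":[0,0,0],"translation":[0,0,0],"grip":85},{"rotation":[0,0,0],"translation":[0,0,40],"grip":85},{"rotation":[0,0,0],"translation":[0,0,90],"grip":85},{"rotation":[0,0,2],"translation":[-3,-40,140],"grip":85},{"rotation":[0,0,2],"translation":[-3,-519,140],"grip":85},{"rotation":[0,0,2],"translation":[-3,-519,140],"grip":85},{"rotation":[0,0,2],"translation":[-3,-519,140],"grip":85},{"rotation":[0,0,2],"translation":[-3,-519,140],"grip":85},{"rotation":[0,0,2],"translation":[-3,-519,140],"grip":85},{"rotation":[0,0,2],"translation":[-3,-519,140],"grip":85},{"rotation":[0,0,2],"translation":[-3,-519,140],"grip":85},{"rotation":[0,0,2],"translation":[-3,-519,140],"grip":85},{"rotation":[0,0,2],"translation":[-3,-519,140],"grip":85},{"rotation":[0,0,2],"translation":[-3,-519,140],"grip":85},{"rotation":[0,0,2],"translation":[-3,-519,140],"grip":85},{"rotation":[0,0,2],"translation":[-3,-519,140],"grip":85},{"rotation":[0,0,2],"translation":[-3,-519,140],"grip":85}]'
python3 wr.py w4.png
python3 - <<'E'
from seg import *
i,T=ext("top"); p,D=imaging.camera("top"); save("top2.png",p); C=cloud(i,T,D)
h=cv2.cvtColor(p,cv2.COLOR_RGB2HSV); S,V=h[...,1].astype(int),h[...,2].astype(int)
m=(abs(C[...,0]-.515)<.04)&(abs(C[...,1]-.175)<.04)&(C[...,2]>.05)&(C[...,2]<.09)
Q=C[m]; z=np.median(Q[:,2]); v,u=np.nonzero(m); P=atz(i,T,np.c_[u,v],z)*1000; print("round in slide z",z,"sd",Q[:,2].std(),cv2.minAreaRect(P[:,:2].astype(np.float32)))
E
```

```text
time: 8.45
ee_pos: [0.5124, -0.3442, 0.1753]
tcp_rot: [-180.0, -0.0, 99.1]
wrist_force: [0.6, -0.0, -0.2]
opening: 0.0851
grasp_force: 0.0
[ 0.5126 -0.3439  0.1754] [ 1.800e+02 -1.000e-02  9.914e+01] [-33.9  13.6  13.6  90.    0.   47. ] 0.08479747325625984
white [ 577  164   63  109 3748] z 0.0525 rect [ 709.4 -301.9] [28.3 68.7] 5.7 mean [ 705.5 -297.6   52.5]
white [ 469  262  114   69 3174] z 0.0545 rect [ 662.1 -362.7] [73.4 25.1] 34.0 mean [ 654.4 -363.8   54.5]
white [  38  283  128  104 2623] z 0.0407 rect [ 347. -452.] [120.5  62.3] 46.5 mean [ 333.  -456.9   40.7]
blue [ 278  188   87   85 7098] z 0.0398 rect [ 515. -348.] [59.3 60.1] 9.1 mean [ 514.9 -346.9   39.8]
round in slide z 0.06397655265779534 sd 0.0027612122005389443 ((513.165283203125, 174.14956665039062), (64.6810302734375, 63.40810775756836), 45.72223663330078)
```

```bash
python3 -m jog '[{"rotation":[0,0,0],"translation":[2,-2,-50],"grip":85},{"rotation":[0,0,0],"translation":[2,-2,-100],"grip":85},{"rotation":[0,0,0],"translation":[2,-2,-135],"grip":85},{"rotation":[0,0,0],"translation":[2,-2,-155],"grip":85},{"rotation":[0,0,0],"translation":[2,-2,-165],"grip":85},{"rotation":[0,0,0],"translation":[2,-2,-165],"grip":85},{"rotation":[0,0,0],"translation":[2,-2,-165],"grip":55},{"rotation":[0,0,0],"translation":[2,-2,-165],"grip":50},{"rotation":[0,0,0],"translation":[2,-2,-165],"grip":50},{"rotation":[0,0,0],"translation":[2,-2,-165],"grip":50},{"rotation":[0,0,0],"translation":[2,-2,-165],"grip":50},{"rotation":[0,0,0],"translation":[2,-2,-165],"grip":50},{"rotation":[0,0,0],"translation":[2,-2,-165],"grip":50},{"rotation":[0,0,0],"translation":[2,-2,-165],"grip":50}]' 40
```

```text
time: 9.95
ee_pos: [0.5155, -0.3474, 0.0124]
tcp_rot: [179.9, 0.1, 99.1]
wrist_force: [-0.9, 1.7, 6.9]
opening: 0.0595
grasp_force: 45.2
```

```bash
python3 -m jog '[{"rotation":[0,0,0],"translation":[0,0,40],"grip":50},{"rotation":[0,0,0],"translation":[0,0,85],"grip":50},{"rotation":[0,0,-2],"translation":[2,40,100],"grip":50},{"rotation":[0,0,-2],"translation":[10,435,100],"grip":50},{"rotation":[0,0,-2],"translation":[10,435,100],"grip":50},{"rotation":[0,0,-2],"translation":[10,435,100],"grip":50},{"rotation":[0,0,-2],"translation":[10,435,100],"grip":50},{"rotation":[0,0,-2],"translation":[10,435,100],"grip":50},{"rotation":[0,0,-2],"translation":[10,435,100],"grip":50},{"rotation":[0,0,-2],"translation":[10,435,100],"grip":50},{"rotation":[0,0,-2],"translation":[10,435,100],"grip":50},{"rotation":[0,0,-2],"translation":[10,435,100],"grip":50},{"rotation":[0,0,-2],"translation":[10,435,100],"grip":50},{"rotation":[0,0,-2],"translation":[10,435,100],"grip":50},{"rotation":[0,0,-2],"translation":[10,435,100],"grip":50},{"rotation":[0,0,-2],"translation":[10,435,100],"grip":50}]'
python3 wc.py w5.png
python3 - <<'E'
from seg import *
i,T=ext("wrist"); d=np.load("w.npz"); p,D=d["p"],d["D"]; C=cloud(i,T,D)
h=cv2.cvtColor(p,cv2.COLOR_RGB2HSV); H,S,V=[h[...,k].astype(int) for k in range(3)]
a=np.radians(7.2); R=np.array([[np.cos(a),np.sin(a)],[-np.sin(a),np.cos(a)]])
def rep(n,m,z):
    v,u=np.nonzero(m); P=atz(i,T,np.c_[u,v],z)[:,:2]*1000; 
    r=cv2.minAreaRect(P.astype(np.float32)); L=P@R.T; print(n,m.sum(),np.median(C[m][:,2]).round(4),"rect",np.round(r,1) if 0 else r,"local lo/hi",np.percentile(L,.5,axis=0).round(1),np.percentile(L,99.5,axis=0).round(1))
b=(H>95)&(H<128)&(S>90)&(D>.05); z=np.median(C[b&(C[...,2]>.12)][:,2]); b&=abs(C[...,2]-z)<.002; rep("blue",b,z)
v,u=np.mgrid[:480,:640]
f=(abs(C[...,2]-.0245)<.005)&(D>0); n,l,s,c=cv2.connectedComponentsWithStats(f.astype(np.uint8))
for j in range(1,n):
    if s[j,4]>500: rep("floor",l==j,.0245)
Tcp=readout.get_obs()["ee_pos"][:2]*1000; print("tcp local",R@Tcp)
E
```

```text
time: 11.55
ee_pos: [0.5246, 0.087, 0.1103]
tcp_rot: [180.0, 0.0, 97.0]
wrist_force: [-0.1, -0.1, -2.6]
opening: 0.059
grasp_force: 45.3
[0.5246 0.0871 0.1104] [179.99   0.    96.98] [-0.2  0.4 -3.1]
floor [ 266  193  115   43 4870] z 0.0245 [524.7 106.8] [64.6 24.4] 6.9
dark [ 268  193  111   43 4620] z 0.0245 [524.5 108. ] [60.3 23.8] 6.9
white [  545     0    95   425 26356] z 0.102 [631.9 121.8] [ 46.5 187.1] 19.7
white [  247     2   151   155 18098] z 0.0639 [515.3 174.3] [65.1 64.3] 6.9
blue 29510 0.1378 rect ((524.1364135742188, 86.63481140136719), (59.211666107177734, 60.09501266479492), 6.897768497467041) local lo/hi [501.7  -9. ] [560.   49.6]
floor 4879 0.0245 rect ((524.666259765625, 106.9035415649414), (64.66926574707031, 24.42562484741211), 6.960307598114014) local lo/hi [502.  28.] [565.9  52.6]
floor 631 0.0239 rect ((635.358154296875, 42.54833221435547), (40.482093811035156, 16.011693954467773), 11.264699935913086) local lo/hi [615.3 -45. ] [655.4 -29.5]
tcp local [531.34951423  20.65841426]
```

View pics/w5.png

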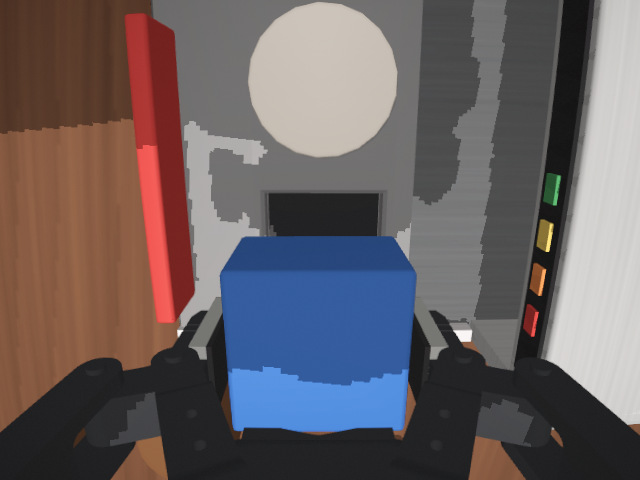

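The view shows the square cavity's visible strip at (324,215), the white block seated at (322,80) and the blue block parallel to the cavity. It needs about +2.5 mm in x and +1 mm in y.

```bash
python3 -m jog '[{"rotation":[0,0,0],"translation":[2.5,1,-30],"grip":50},{"rotation":[0,0,0],"translation":[2.5,1,-52],"grip":50},{"rotation":[0,0,0],"translation":[2.5,1,-58],"grip":50},{"rotation":[0,0,0],"translation":[2.5,1,-63],"grip":50},{"rotation":[0,0,0],"translation":[2.5,1,-68],"grip":50},{"rotation":[0,0,0],"translation":[2.5,1,-71],"grip":50},{"rotation":[0,0,0],"translation":[2.5,1,-73],"grip":50},{"rotation":[0,0,0],"translation":[2.5,1,-73],"grip":50}]'
```

```text
time: 12.4
ee_pos: [0.5297, 0.0919, 0.0426]
tcp_rot: [179.5, -0.3, 97.2]
wrist_force: [-4.3, 15.6, 22.1]
opening: 0.0592
grasp_force: 52.3
```

```bash
python3 -m jog '[{"rotation":[0,0,0],"translation":[1,1.5,5],"grip":50},{"rotation":[0,0,0],"translation":[1,1.5,5],"grip":50},{"rotation":[0,0,0],"translation":[1,1.5,5],"grip":50}]'; python3 - <<'E'
from seg import *
i,T=ext("wrist"); p,D=imaging.camera("wrist"); save("w6.png",p); np.savez("w.npz",p=p,D=D)
E
```

```text
time: 12.7
ee_pos: [0.5288, 0.0905, 0.0431]
tcp_rot: [179.9, -0.0, 97.1]
wrist_force: [1.7, 1.7, 6.4]
opening: 0.0593
grasp_force: 50.1
```

View pics/w6.png

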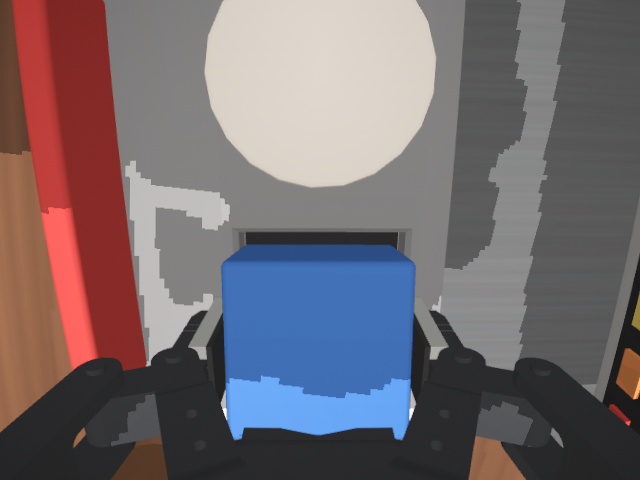

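The blue block's top is at rows 245 and below, while the cavity's +y edge is at row 230. I'll measure the remaining gap.

```bash
cat > gap.py <<'E'
from seg import *
i,T=ext("wrist"); d=np.load("w.npz"); p,D=d["p"],d["D"]; C=cloud(i,T,D)
h=cv2.cvtColor(p,cv2.COLOR_RGB2HSV); H,S,V=[h[...,k].astype(int) for k in range(3)]
a=np.radians(7.0); R=np.array([[np.cos(a),np.sin(a)],[-np.sin(a),np.cos(a)]])
loc=lambda uv,z:(atz(i,T,uv,z)[:,:2]*1000)@R.T
b=(H>95)&(H<128)&(S>90)&(D>.05)
zt=np.percentile(C[b][:,2],75); t=b&(abs(C[...,2]-zt)<.0015); v,u=np.nonzero(t); L=loc(np.c_[u,v],zt)
print("block top z",zt,"x",np.percentile(L[:,0],[.5,99.5]).round(1),"y",np.percentile(L[:,1],[.5,99.5]).round(1))
Z=C[...,2]
for c in (280,320,360):
    print(c,[(r,V[r,c],round(float(Z[r,c]),4)) for r in range(222,254,2)])
print([(c,V[238,c],round(float(Z[238,c]),4)) for c in list(range(228,252,2))+list(range(394,416,2))])
dk=(V<50); dk[:225]=0; dk[250:]=0; dk[:,:236]=0; dk[:,408:]=0; v,u=np.nonzero(dk)
print("dark cols",u.min(),u.max(),"rows",v.min()); print(loc([[u.min(),v.min()],[u.max(),v.min()]],.036),loc([[235,229],[410,229]],.038))
E
python3 gap.py
```

```text
block top z 0.07428924227653469 x [506.  564.5] y [ 2.  32.6]
280 [(222, np.int64(130), 0.0377), (224, np.int64(130), 0.0367), (226, np.int64(130), 0.0384), (228, np.int64(114), 0.0379), (230, np.int64(109), 0.0365), (232, np.int64(58), 0.0248), (234, np.int64(42), 0.0246), (236, np.int64(42), 0.0246), (238, np.int64(42), 0.0248), (240, np.int64(43), 0.0232), (242, np.int64(42), 0.0238), (244, np.int64(81), 0.0242), (246, np.int64(131), 0.0354), (248, np.int64(131), 0.0407), (250, np.int64(131), 0.0468), (252, np.int64(132), 0.0505)]
320 [(222, np.int64(130), 0.0379), (224, np.int64(131), 0.1856), (226, np.int64(131), 0.0378), (228, np.int64(113), 0.0379), (230, np.int64(108), 0.0376), (232, np.int64(57), 0.0239), (234, np.int64(43), 0.0254), (236, np.int64(43), 0.024), (238, np.int64(43), 0.0246), (240, np.int64(44), 0.0251), (242, np.int64(43), 0.0234), (244, np.int64(82), 0.0248), (246, np.int64(131), 0.0364), (248, np.int64(131), 0.0414), (250, np.int64(131), 0.0452), (252, np.int64(132), 0.0502)]
360 [(222, np.int64(130), 0.0381), (224, np.int64(130), 0.0381), (226, np.int64(130
[... 516 characters left out ...]
236, np.int64(117), 0.0369), (238, np.int64(107), 0.0359), (240, np.int64(87), 0.0332), (242, np.int64(87), 0.0302), (244, np.int64(108), 0.0232), (246, np.int64(41), 0.0248), (248, np.int64(44), 0.0245), (250, np.int64(42), 0.025), (394, np.int64(42), 0.0244), (396, np.int64(42), 0.0253), (398, np.int64(119), 0.0237), (400, np.int64(87), 0.0267), (402, np.int64(87), 0.0306), (404, np.int64(87), 0.0349), (406, np.int64(117), 0.0359), (408, np.int64(117), 0.037), (410, np.int64(117), 0.0372), (412, np.int64(130), 0.0379), (414, np.int64(130), 0.038)]
dark cols 246 397 rows 233
[[508.32896644  55.84835879]
 [565.23908507  55.83243821]] [[504.65959653  57.94551745]
 [569.61534764  57.93092621]]
```

```bash
cat > gap2.py <<'E'
exec(open("gap.py").read().split("b=(H>95)")[0])
print("cam local",R@(T[:2,3]*1000),T[2,3])
P=C.copy(); XY=(P[...,:2]*1000)@R.T
for r in list(range(228,300,3))+[320,340,360]:
    s=slice(295,345); print(r,"y",np.median(XY[r,s,1]).round(1),"z",(np.median(P[r,s,2])*1000).round(1),"V",np.median(V[r,s]))
E
python3 gap2.py
```

```text
cam local [534.91177442  97.37259739] 0.18562174635328976
228 y 58.2 z 37.6 V 113.0
231 y 56.6 z 36.0 V 97.0
234 y 52.2 z 24.5 V 43.0
237 y 51.0 z 24.6 V 43.0
240 y 49.7 z 24.6 V 43.0
243 y 48.4 z 24.4 V 43.0
246 y 50.6 z 35.6 V 131.0
249 y 51.9 z 43.6 V 131.0
252 y 53.1 z 50.5 V 132.0
255 y 54.2 z 57.1 V 132.0
258 y 55.1 z 62.7 V 132.0
261 y 55.4 z 66.5 V 151.0
264 y 54.8 z 67.5 V 175.0
267 y 54.1 z 68.1 V 184.0
270 y 53.1 z 68.1 V 184.0
273 y 52.3 z 68.5 V 184.0
276 y 51.4 z 68.6 V 184.0
279 y 50.4 z 68.7 V 184.0
282 y 49.5 z 68.8 V 184.0
285 y 48.6 z 69.0 V 184.0
288 y 47.6 z 69.1 V 184.0
291 y 46.8 z 69.4 V 184.0
294 y 45.9 z 69.7 V 184.0
297 y 44.9 z 69.7 V 184.0
320 y 37.6 z 70.7 V 184.0
340 y 31.4 z 72.0 V 182.0
360 y 24.8 z 73.0 V 182.0
```

The block tilted about 9.5° in the grip because its -y edge caught the rim. I'll lift it, tilt the tool to level it, and re-measure.

```bash
python3 -m jog '[{"rotation":[0,0,0],"translation":[0,0,10],"grip":50},{"rotation":[0,0,0],"translation":[0,0,25],"grip":50},{"rotation":[5,0.6,0],"translation":[0,0,25],"grip":50},{"rotation":[9.4,1.2,0],"translation":[0,0,25],"grip":50},{"rotation":[9.4,1.2,0],"translation":[0,0,25],"grip":50},{"rotation":[9.4,1.2,0],"translation":[0,0,25],"grip":50}]'; cat > gap3.py <<'E'
from seg import *
i,T=ext("wrist"); p,D=imaging.camera("wrist"); save("w7.png",p); C=cloud(i,T,D)
h=cv2.cvtColor(p,cv2.COLOR_RGB2HSV); H,S,V=[h[...,k].astype(int) for k in range(3)]
a=np.radians(7.0); R=np.array([[np.cos(a),np.sin(a)],[-np.sin(a),np.cos(a)]])
L=np.dstack([(C[...,:2]*1000)@R.T,C[...,2]*1000])
b=(H>95)&(H<128)&(S>90)&(D>.05); z=L[...,2]
Q=L[b]; zt=np.percentile(Q[:,2],70); t=b&(abs(z-zt)<6)
# split top vs +y face by local slope: fit plane robustly to top
Q=L[t]
for _ in range(6):
    A=np.c_[Q[:,:2],np.ones(len(Q))]; s=np.linalg.lstsq(A,Q[:,2],rcond=None)[0]; Q2=L[t]; e=Q2@np.r_[s[:2],-1]+s[2]; Q=Q2[abs(e)<1.5]
print("top slope deg x,y",np.degrees(np.arctan(s[:2])).round(2),"n",len(Q),"z",Q[:,2].mean(),"x",np.percentile(Q[:,0],[.3,99.7]).round(1),"y",np.percentile(Q[:,1],[.3,99.7]).round(1))
o=readout.get_obs(); print("tcp local",(R@(o["ee_pos"][:2]*1000)).round(1),o["ee_pos"][2])
# cavity edges: floor dark
f=(abs(z-24.3)<4)&(V<60)&(D>0)
n,l,st,c=cv2.connectedComponentsWithStats(f.astype(np.uint8))
for j in range(1,n):
    if st[j,4]>400:
        q=L[l==j]; vm=st[j,1]; xs=(atz(i,T,[[st[j,0]+st[j,2]/2,vm-.5]],.036)[:,:2]*1000)@R.T
        print("floor",st[j],"x",np.percentile(q[:,0],[.5,99.5]).round(1),"y",np.percentile(q[:,1],[.5,99.5]).round(1),"inner edge at z36",xs.round(1),"-> cavity cy",(xs[0,1]-31.5).round(1))
E
python3 gap3.py
```

```text
time: 13.35
ee_pos: [0.5277, 0.0899, 0.0675]
tcp_rot: [-179.9, -9.4, 97.0]
wrist_force: [-0.6, -0.6, -2.6]
opening: 0.0593
grasp_force: 49.1
top slope deg x,y [-0.32 -0.03] n 31266 z 96.76655399909168 x [504.9 563.7] y [-6.  50.8]
tcp local [534.8  25.3] 0.06747782211934208
floor [ 256  226  129   18 2242] x [504.9 565.8] y [46.8 55.1] inner edge at z36 [[535.5  56.3]] -> cavity cy 24.8
```

```bash
python3 -m jog '[{"rotation":[0,0,0],"translation":[0.6,3,-8],"grip":50},{"rotation":[0,0,0],"translation":[0.6,3,-12],"grip":50},{"rotation":[0,0,0],"translation":[0.6,3,-12],"grip":50}]'; python3 gap3.py
```

```text
time: 13.7
ee_pos: [0.5278, 0.094, 0.0541]
tcp_rot: [-179.9, -9.5, 97.1]
wrist_force: [0.0, -0.5, -3.5]
opening: 0.0594
grasp_force: 49.1
top slope deg x,y [-0.36  0.06] n 31302 z 83.39814968184417 x [505.5 564.3] y [-1.9 54.9]
tcp local [535.6  28.9] 0.054629754758424194
floor [250 239 139   5 687] x [505.  565.8] y [52.7 54.8] inner edge at z36 [[535.5  56.2]] -> cavity cy 24.7
```

View pics/w7.png

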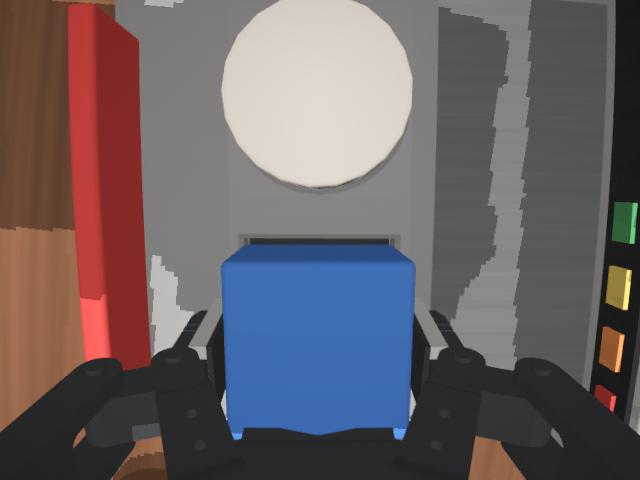

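The block is level and within 0.5 mm of the cavity centre, with its front edge at row 245 and the cavity edge at row 237. I'll lower it.

```bash
python3 -m jog '[{"rotation":[0,0,0],"translation":[0.5,0,-5],"grip":50},{"rotation":[0,0,0],"translation":[0.5,0,-9],"grip":50},{"rotation":[0,0,0],"translation":[0.5,0,-13],"grip":50},{"rotation":[0,0,0],"translation":[0.5,0,-16],"grip":50},{"rotation":[0,0,0],"translation":[0.5,0,-18],"grip":50},{"rotation":[0,0,0],"translation":[0.5,0,-18],"grip":50}]'; python3 gap3.py
```

```text
time: 14.35
ee_pos: [0.5288, 0.0935, 0.0369]
tcp_rot: [-179.9, -9.5, 97.1]
wrist_force: [0.7, -0.6, -2.5]
opening: 0.0589
grasp_force: 49.1
top slope deg x,y [-0.3   0.09] n 31308 z 66.17070291232302 x [506.4 565.3] y [-2.7 54.3]
tcp local [536.4  28.4] 0.03720333811360743
```

```bash
python3 -m jog '[{"rotation":[0,0,0],"translation":[0,0,0],"grip":85},{"rotation":[0,0,0],"translation":[0,0,0],"grip":85},{"rotation":[0,0,0],"translation":[0,0,0],"grip":85},{"rotation":[0,0,0],"translation":[0,0,0],"grip":85},{"rotation":[0,0,0],"translation":[0,0,30],"grip":85},{"rotation":[-5,-0.6,0],"translation":[0,0,70],"grip":85},{"rotation":[-9.4,-1.2,0],"translation":[0,0,100],"grip":85},{"rotation":[-9.4,-1.2,0],"translation":[0,-25,100],"grip":85},{"rotation":[-9.4,-1.2,0],"translation":[0,-25,100],"grip":85}]'; cat > chk.py <<'E'
from seg import *
for cam in ("wrist","top"):
    i,T=ext(cam); p,D=imaging.camera(cam); save("chk_"+cam+".png",p); C=cloud(i,T,D)*1000
    a=np.radians(7.0); R=np.array([[np.cos(a),np.sin(a)],[-np.sin(a),np.cos(a)]])
    L=C.copy(); L[...,:2]=C[...,:2]@R.T
    h=cv2.cvtColor(p,cv2.COLOR_RGB2HSV); H,S,V=[h[...,k].astype(int) for k in range(3)]
    reg=(D>.05)&(abs(L[...,0]-536)<60)&(abs(L[...,1]-68)<90)&(abs(L[...,2]-64)<14)
    for n,m in (("blue",reg&(H>95)&(H<128)&(S>90)),("white",reg&(S<60)&(V>150)&(L[...,1]>65)),("lip",(D>.05)&((H<6)|(H>174))&(S>150)&(abs(L[...,2]-73)<4)&(abs(L[...,1]-68)<90))):
        if m.sum()<50: print(cam,n,"none"); continue
        Q=L[m]; Q=Q[abs(Q[:,2]-np.median(Q[:,2]))<3]; s=np.linalg.lstsq(np.c_[Q[:,:2],np.ones(len(Q))],Q[:,2],rcond=None)[0]
        lo,hi=np.percentile(Q[:,:2],[.5,99.5],axis=0); print(cam,n,len(Q),"z",np.median(Q[:,2]).round(1),"slope rad",s[:2].round(3),"c",((lo+hi)/2).round(1),"size",(hi-lo).round(1))
E
python3 chk.py
```

```text
time: 15.3
ee_pos: [0.5296, 0.0679, 0.1386]
tcp_rot: [179.9, 0.0, 97.1]
wrist_force: [-0.2, 0.1, -1.0]
opening: 0.0852
grasp_force: 0.0
wrist blue 11775 z 63.8 slope rad [ 0.001 -0.001] c [536.4  24.8] size [58.9 59. ]
wrist white 12500 z 63.9 slope rad [0.001 0.001] c [534.4 105. ] size [62.3 51.7]
wrist lip 5352 z 72.6 slope rad [-0.086  0.001] c [457.7  64.7] size [ 10.1 129.9]
top blue none
top white 301 z 64.1 slope rad [-0.003 -0.007] c [533.  118.9] size [61.7 45.3]
top lip 48 z 73.5 slope rad [-0.051 -0.005] c [456.4 117.8] size [ 9.7 36.2]
```

View pics/chk_wrist.png

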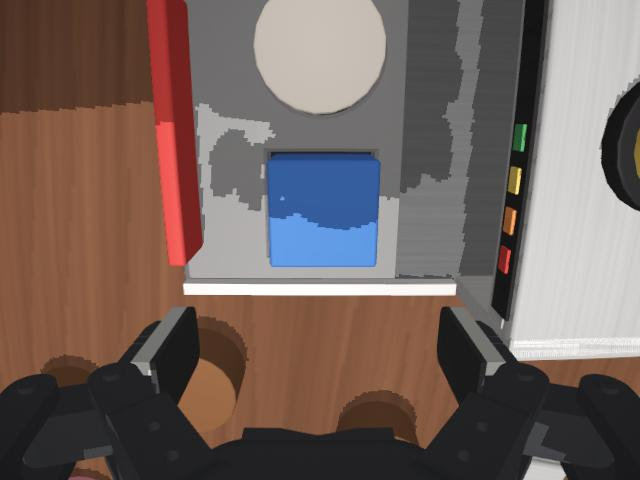

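Both blocks sit flat with tops at z = 64 mm, at (320,40) and (324,210) in the picture. Next I go in front of the lip with the fingers shut.

```bash
python3 -m jog '[{"rotation":[0,0,0],"translation":[-50,20,0],"grip":0},{"rotation":[0,0,0],"translation":[-100,40,0],"grip":0},{"rotation":[0,0,0],"translation":[-131,50,0],"grip":0},{"rotation":[0,0,0],"translation":[-131,50,0],"grip":0},{"rotation":[0,0,0],"translation":[-131,50,-45],"grip":0},{"rotation":[0,0,0],"translation":[-131,50,-90],"grip":0},{"rotation":[0,0,0],"translation":[-131,50,-94],"grip":0},{"rotation":[0,0,0],"translation":[-131,50,-94],"grip":0},{"rotation":[0,0,0],"translation":[-131,50,-94],"grip":0}]'
```

```text
time: 16.3
ee_pos: [0.3992, 0.1188, 0.0453]
tcp_rot: [179.9, -0.0, 97.1]
wrist_force: [0.4, 0.2, -0.3]
opening: 0.0002
grasp_force: 0.0
```

```bash
python3 -m jog '[{"rotation":[0,0,0],"translation":[9.9,1.2,0],"grip":0},{"rotation":[0,0,0],"translation":[17.9,2.2,0],"grip":0},{"rotation":[0,0,0],"translation":[23.8,2.9,0],"grip":0},{"rotation":[0,0,0],"translation":[29.8,3.7,0],"grip":0},{"rotation":[0,0,0],"translation":[35.7,4.4,0],"grip":0},{"rotation":[0,0,0],"translation":[42.7,5.2,0],"grip":0},{"rotation":[0,0,0],"translation":[49.6,6.1,0],"grip":0},{"rotation":[0,0,0],"translation":[56.6,7,0],"grip":0},{"rotation":[0,0,0],"translation":[63.5,7.8,0],"grip":0},{"rotation":[0,0,0],"translation":[70.5,8.7,0],"grip":0},{"rotation":[0,0,0],"translation":[77.4,9.5,0],"grip":0},{"rotation":[0,0,0],"translation":[84.4,10.4,0],"grip":0},{"rotation":[0,0,0],"translation":[91.3,11.2,0],"grip":0},{"rotation":[0,0,0],"translation":[98.3,12.1,0],"grip":0},{"rotation":[0,0,0],"translation":[105.2,12.9,0],"grip":0},{"rotation":[0,0,0],"translation":[112.2,13.8,0],"grip":0},{"rotation":[0,0,0],"translation":[119.1,14.6,0],"grip":0},{"rotation":[0,0,0],"translation":[126,15.5,0],"grip":0},{"rotation":[0,0,0],"translation":[131,16.1,0],"grip":0},{"rotation":[0,0,0],"translation":[131,16.1,0],"grip":0}]'
```

```text
time: 18.3
ee_pos: [0.53, 0.135, 0.0432]
tcp_rot: [179.9, -0.0, 97.1]
wrist_force: [0.1, 0.3, -0.7]
opening: -0.0
grasp_force: 0.0
```

```bash
python3 -m jog '[{"rotation":[0,0,0],"translation":[5,0.6,0],"grip":0},{"rotation":[0,0,0],"translation":[10,1.2,0],"grip":0},{"rotation":[0,0,0],"translation":[15,1.8,0],"grip":0},{"rotation":[0,0,0],"translation":[20,2.4,0],"grip":0},{"rotation":[0,0,0],"translation":[25,3,0],"grip":0}]'; python3 chk.py | grep -v white
```

```text
time: 18.8
ee_pos: [0.5544, 0.1379, 0.0432]
tcp_rot: [-180.0, -0.0, 97.1]
wrist_force: [-4.4, 1.6, 0.3]
opening: 0.0001
grasp_force: 1.8
wrist blue none
wrist lip 7486 z 72.7 slope rad [ 0.056 -0.   ] c [585.2 103.7] size [ 9.8 67.4]
top blue none
top lip none
```

View pics/chk_wrist.png

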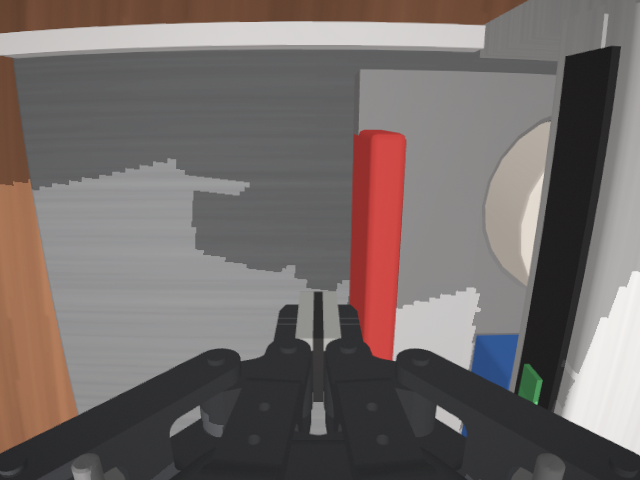

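The lip is being pushed well (red bar at x ≈ 380), with both blocks passing under the lintel. I'll continue in small steps.

```bash
python3 -m jog '[{"rotation":[0,0,0],"translation":[2.5,0.3,0],"grip":0},{"rotation":[0,0,0],"translation":[5,0.6,0],"grip":0},{"rotation":[0,0,0],"translation":[8,1,0],"grip":0},{"rotation":[0,0,0],"translation":[8,1,0],"grip":0}]'
```

```text
time: 19.3
ee_pos: [0.5611, 0.1385, 0.0433]
tcp_rot: [-179.9, 0.0, 97.1]
wrist_force: [-8.9, -1.3, 4.9]
opening: 0.0001
grasp_force: 4.8
```

```bash
python3 -m jog '[{"rotation":[0,0,0],"translation":[2,0.2,0],"grip":0},{"rotation":[0,0,0],"translation":[4,0.5,0],"grip":0},{"rotation":[0,0,0],"translation":[4,0.5,0],"grip":0}]'
```

```text
time: 19.6
ee_pos: [0.5612, 0.1385, 0.0432]
tcp_rot: [-179.4, 0.0, 97.1]
wrist_force: [-31.5, -4.7, 17.6]
opening: 0.0
grasp_force: 16.1
```

```bash
python3 -m jog '[{"rotation":[0,0,0],"translation":[-10,-1,0],"grip":0},{"rotation":[0,0,0],"translation":[-35,-4,0],"grip":0},{"rotation":[0,0,0],"translation":[-35,-4,40],"grip":0},{"rotation":[0,0,0],"translation":[-35,-4,85],"grip":0},{"rotation":[0,0,0],"translation":[-35,-4,130],"grip":0},{"rotation":[0,0,0],"translation":[0,-30,150],"grip":0},{"rotation":[0,0,0],"translation":[45,-30,150],"grip":0},{"rotation":[0,0,0],"translation":[65,-30,150],"grip":0},{"rotation":[0,0,0],"translation":[65,-30,150],"grip":0},{"rotation":[0,0,0],"translation":[65,-30,150],"grip":0}]'; python3 - <<'E'
from seg import *
i,T=ext("wrist"); p,D=imaging.camera("wrist"); save("w9.png",p); C=cloud(i,T,D)*1000
a=np.radians(7.0); R=np.array([[np.cos(a),np.sin(a)],[-np.sin(a),np.cos(a)]])
L=C.copy(); L[...,:2]=C[...,:2]@R.T
h=cv2.cvtColor(p,cv2.COLOR_RGB2HSV); H,S,V=[h[...,k].astype(int) for k in range(3)]
def r(n,m):
    if m.sum()<30: print(n,"none"); return
    Q=L[m]; lo,hi=np.percentile(Q,[.5,99.5],axis=0); c=(lo+hi)/2; print(n,m.sum(),"z",np.median(Q[:,2]).round(1),"lo",lo.round(1),"hi",hi.round(1),"world",(R.T@c[:2]).round(1))
ok=D>.05
r("plunger",ok&(H>20)&(H<35)&(S>130)&(abs(L[...,2]-132)<5)); r("lip",ok&((H<6)|(H>174))&(S>150)&(abs(L[...,2]-73)<4)); r("roof",ok&(abs(L[...,2]-102)<3)&(abs(L[...,1]-67)<105))
r("plate",ok&(abs(L[...,2]-38)<2)&(L[...,0]>590)&(L[...,0]<640))
E
```

```text
time: 20.6
ee_pos: [0.6313, 0.1091, 0.1928]
tcp_rot: [-180.0, 0.0, 97.1]
wrist_force: [-0.0, 0.1, 0.1]
opening: 0.0
grasp_force: 0.0
plunger 6294 z 131.9 lo [666.8  48.1 128.1] hi [712.   90.8 133.6] world [675.8 152.9]
lip 3348 z 72.6 lo [ 5.875e+02 -2.000e-01  6.930e+01] hi [597.5 136.7  74.6] world [579.8 140. ]
roof 76213 z 102.0 lo [630.9 -36.3  99.7] hi [836.3 165.  103.8] world [720.3 153.3]
plate 10113 z 37.9 lo [591.  -21.2  36.2] hi [625.2 157.2  39.7] world [595.3 141.6]
```

View pics/w9.png

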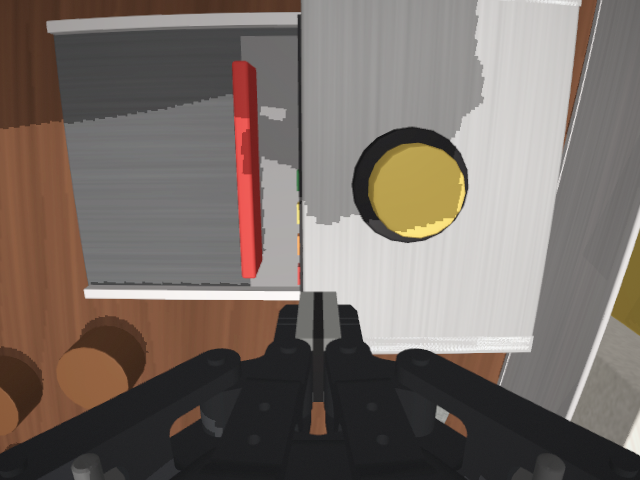

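The slide is home: the lip stands 43 mm ahead of the housing front. The plunger shows at (415,190), which puts it at about (675,152) mm. Now I press it.

```bash
python3 -m jog '[{"rotation":[0,0,0],"translation":[30,28,0],"grip":0},{"rotation":[0,0,0],"translation":[44,43,0],"grip":0},{"rotation":[0,0,0],"translation":[44,43,0],"grip":0},{"rotation":[0,0,0],"translation":[44,43,-35],"grip":0},{"rotation":[0,0,0],"translation":[44,43,-55],"grip":0},{"rotation":[0,0,0],"translation":[44,43,-62],"grip":0},{"rotation":[0,0,0],"translation":[44,43,-68],"grip":0},{"rotation":[0,0,0],"translation":[44,43,-73],"grip":0},{"rotation":[0,0,0],"translation":[44,43,-77],"grip":0},{"rotation":[0,0,0],"translation":[44,43,-79],"grip":0},{"rotation":[0,0,0],"translation":[44,43,-79],"grip":0},{"rotation":[0,0,0],"translation":[44,43,-79],"grip":0}]'
```

```text
time: 21.85
ee_pos: [0.6752, 0.1522, 0.118]
tcp_rot: [179.8, -0.0, 97.1]
wrist_force: [-7.7, -1.8, 16.7]
opening: 0.0001
grasp_force: 8.3
```

```bash
python3 -m jog '[{"rotation":[0,0,0],"translation":[0,0,-2],"grip":0},{"rotation":[0,0,0],"translation":[0,0,-2],"grip":0},{"rotation":[0,0,0],"translation":[0,0,10],"grip":0},{"rotation":[0,0,0],"translation":[0,0,40],"grip":0},{"rotation":[0,0,0],"translation":[-30,0,80],"grip":0},{"rotation":[0,0,0],"translation":[-60,-40,80],"grip":0},{"rotation":[0,0,0],"translation":[-60,-40,80],"grip":0},{"rotation":[0,0,0],"translation":[-60,-40,80],"grip":0}]'; python3 - <<'E'
from seg import *
i,T=ext("wrist"); p,D=imaging.camera("wrist"); save("w10.png",p); C=cloud(i,T,D)*1000
a=np.radians(7.0); R=np.array([[np.cos(a),np.sin(a)],[-np.sin(a),np.cos(a)]])
L=C.copy(); L[...,:2]=C[...,:2]@R.T
h=cv2.cvtColor(p,cv2.COLOR_RGB2HSV); H,S,V=[h[...,k].astype(int) for k in range(3)]
ok=D>.05
for n,m in (("plunger",ok&(H>20)&(H<35)&(S>130)&(abs(L[...,2]-128)<9)),("lip",ok&((H<6)|(H>174))&(S>150)&(abs(L[...,2]-73)<4))):
    print(n,m.sum(),np.median(L[m][:,2]),np.percentile(L[m],[1,99],axis=0).round(1))
E
```

```text
time: 22.65
ee_pos: [0.615, 0.1116, 0.1954]
tcp_rot: [179.9, -0.0, 97.0]
wrist_force: [0.1, 0.4, -0.0]
opening: -0.0002
grasp_force: 0.0
plunger 3783 131.7667689926751 [[666.5  50.8 120.2]
 [703.9  91.1 133.4]]
lip 3223 72.66577074048664 [[587.7   0.9  69.9]
 [597.4 136.2  74.4]]
```

The plunger is back up at 131.8 mm, the lip is still home, and the arm is clear.

```bash
python3 -c "
from workcell import bot
print(bot.job_done())"
```

```text
the job is handed in; nothing more can be done
None
```

The job is handed in: both blocks were seated flat, the slide was pushed home, and the plunger was pressed fully and came back up, all at 22.7 s on the clock; no verdict came back.

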